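Open the dust gate to the third click and start the extractor

ROBOT

A 6-joint arm with a two-finger parallel gripper is mounted at the origin on the work surface. World frame = base frame: x ahead of the robot, y to its left, z up, the work surface at z = 0. Lengths are in m, angles in degrees, forces in N, time in s.
With the tool pointing down it reaches from about 0.425 to 0.925 m from the base axis. Payload 12.5 kg.
Tool frame: the origin (TCP) lies midway between the tips of the shut fingers; the grasp point (between the pads) lies 19 mm behind it (r.tcp_to_grasp is the distance from the TCP to the grasp point, in m); z points along the fingers, y is the direction in which the jaws open and shut (so a half turn about z gives the same grasp; the last joint's range is limited). The gripper opens to 85 mm and grips with 20 to 120 N. Pads are 22 mm wide; open, the fingers measure 114 mm over their backs; the gripper's body (76 mm by 85 mm) begins 54 mm behind the grasp point. The pads swing forward as they close: fully open they stand 13 mm farther back than shut.
Start: joints at [-70.909, 28.126, 89.318, -0, 62.55, -6.05], TCP at [0.266, -0.566, 0.231] pointing down, gripper open.
Joint ranges: [-177.58, 177.58], [-47.91, 125.51], [2.72, 160], [-65.01, 245.01], [3.68, 167.84], [-153.87, 153.87]. Speed limits (degrees/s): [127.2, 127.2, 159.86, 180, 180, 180].

INTERFACE

Orientations are given as [roll, pitch, yaw] about the fixed x, y, z axes, in that order (R = Rz(yaw) Ry(pitch) Rx(roll)).
In Python, from bench import r gives the robot as it stands.
- The arm moves only by the tool step_arm, never from a script. Its argument "increments" is a list of rows, each a list of 3 entries, a list of its own where there are three numbers: the shift along the world's x, y, z in m, then the turn, a rotation vector about the world's x, y, z in rad, then the closure in counts, from 0 (fully open) to 255 (shut). A call has 1 to 10 rows; each row is the pose to reach, as a shift and turn from the pose commanded when the call began; what a row does not reach only later rows make up. A row lasts 1/12 s, in which the tool goes at most 41.7 mm and 7.16 degrees, less where a joint would pass 70% of its speed; a pose out of reach is approached as far as the arm can. A call with a gripper value outside its range is refused whole. The fingers move at their own pace and stop on an object; "squeeze" is the grip in N (left out, the last holds). Time passes only in rows, so rows that repeat a pose let the fingers close. It gives the time, the measured TCP pose, the force and the opening at its end, in the units of the state.
- r.observe(): the state, without advancing time (a new reading comes with each control period).
- r.get_image(name): name is "side" or "top"; returns a dict with "frame" (384x512x3 uint8, red, green, blue), "mtx" (3x3 intrinsics, pixels), "R" (3x3) and "t" (3): a world point X has camera coordinates R X + t. Camera axes: x right, y down, z forward; pixel columns grow to the right and rows downward; lengths in m; the calibration is good to about 2 mm. A picture is of the moment at which its call begins. There is no depth.
- r.sign_off(): hands the job in, once; it reports no verdict.
The state is a dict: "time_s": time; "q": joint angles; "joint_velocities": joint speeds; "joint_torque": joint torques, N m; "ee_pos": TCP position; "tcp_rot": TCP orientation; "ft_force": force on the tool from outside, world axes, zero at the start; "wrist_torque": the same for the moment, N m; "finger_gap": finger opening in m.
Only numpy, scipy, OpenCV 4.12 (cv2) and the standard library are available. Lean on these libraries where they do the work, as an engineer would, in place of code of your own. Each camera call takes 0.05 s, during which the arm holds its last target.

TASK

With your fingertips, push the upright lever on top of the dust-extraction gate from its shut end along its notched rail, counting the clicks, and leave it resting in the third notch without running on over the next ridge. Then press the round start button on the switch box all the way down and let it come back up. Push lightly, and leave the glue bottle, sanding block, pliers and pencil where they are.

Things in the scene. Friction and masses are not known exactly. Their poses are not given: they have to be found in the camera images.
- gate: dust-extraction gate, a fixed grey sheet-metal box 120 (x) x 320 (y) x 90 mm high with a slatted mouth on its -x side and a round duct at its +x side. Origin: centre of its underside, on the bench. The lever slides along its y axis, in a slot on its top 15 mm to the -x side of its middle; shut is the -y end, opening goes towards +y
- lever_top (a point): middle of the top end of the black lever blade, 66 mm above the gate's top. The upright blade is 34 mm wide across the slot (gate x), 12 mm thick along it (gate y); free to push from 10 to 66 mm above the gate's top. A steel arm 21 to 27 mm above the gate's top leads 43 mm to gate +x to the roller. Starts within 9 mm of shut; behind it (gate -y) lie over 75 mm of free flat top
- lever (a joint): travel of the lever from shut (0) towards open, m, along gate +y; stops at 0.165. About 0.3 N friction; stays where left. The first ridge is met after roughly 2 to 35 mm; each ridge takes a push rising to 5 or 6 N, easing to nothing over its crest; just past the crest (10 mm before the notch) the lever jumps by itself into the notch: one click
- roller_axis (a point): centre of the small sprung brass roller, 8 mm diameter, on the lever's arm, 35 mm to the gate +x side of the blade's middle and level with it along the slot; it rides over the ridges of the rail (the point is fixed to the lever, 8 mm above the gate's top)
- notch_rail: fixed steel rail on the gate's top beside the slot: seven round ridges across it, 20 mm apart, 8 mm high, six notches between them; no ridges before the first. Where it is bolted along the gate differs by up to 24 mm. Origin: at the third notch from the shut (-y) end, on the gate's top; axes as the gate's. Notches at y = -40, -20, 0, 20, 40, 60 mm, ridges at -50, -30 .. 70 mm
- switch_box: fixed grey switch box 90 x 80 x 45 mm high; origin: centre of its underside, on the bench; the start button is on the middle of its top
- start_top (a point): centre of the top of the round start button, 32 mm diameter, standing in a black housing on the switch box; pressed straight down
- start (a joint): how far the button is pressed, m: 0 up, 0.006 fully down (about 5 N); springs back by itself
- glue: loose glue bottle 60 mm diameter, 160 mm high, upright; origin: centre of its underside
- sanding_block: loose cork sanding block 70 x 120 x 35 mm high; origin: centre of its underside
- pliers: loose pliers with yellow handles, 165 mm long along x, 16 mm high; origin under the middle, near the pivot
- pencil: loose flat carpenter's pencil 180 mm long along x, 14 x 10 mm; origin: under its middle (within 5 mm)
Mind the look-alikes: they are no part of the job. Of the things shaped like the switch_box, the grey one is meant.

How it is judged (in metres and radians):
On the way, in this order (a step that is already met when the one before it is completed fails the run):
1. the lever rests in the third notch (y of roller_axis in the frame of notch_rail between -0.004 and 0.004 m and velocity of joint lever between -0.01 and 0.01 m/s), for 0.2 s.
2. the start button is pressed down (value of joint start above 0.0045 m), for 0.05 s.
At the end, for the whole second after the job is handed in: the roller lies within 4 mm of the third notch along the rail and the lever is still; the start button, which had been pressed at least 4.5 of its 6 mm after the lever was set, is back up (within 1.5 mm) (y of roller_axis in the frame of notch_rail between -0.004 and 0.004 m and value of joint start below 0.0015 m and velocity of joint lever below 0.01 m/s); the robot touches nothing.
It fails at once if the lever is pushed over the ridge beyond the third notch (y of roller_axis in the frame of notch_rail above 0.012 m).
It fails at once if the lever is pinched or pushed harder than 22 N (contact force between the fingers and lever above 22 N).
It fails at once if the button is pressed before the lever is in the third notch (value of joint start above 0.0045 m and y of roller_axis in the frame of notch_rail below -0.006 m).
It fails at once if a bystander (glue bottle, sanding block, pliers, pencil) is lifted, knocked over or shifted by more than 20 mm (distance of any of glue, sanding_block, pliers, pencil from where it was at the start of the episode above 0.02 m or angle between any of glue, sanding_block, pliers, pencil's own z axis and vertical above 0.3 rad).
It also fails if it takes over 72 s, if anything falls off the work surface, if the arm or the gripper's body presses on something with over 40 N, if the wrist force passes 120 N, or if a joint passes its speed limit or range.

## Working session

There is one attempt and no reset: what is moved stays moved. The work goes in short steps, Python scripts to look and compute and a tool call to move; the robot and the scene stay as the last step left them, time stands still between calls to the robot, and variables do not carry over. Pictures are saved under pics/ and viewed, and the job is handed in when it is done.

Besides the shell and the picture viewer there is one more tool, called after "Emit:" as name(argument=value, ...), one argument or row to a line, values as JSON. step_arm: Moves the arm, as the interface text tells. Its arguments: {"type":"object","properties":{"increments":{"type":"array"},"squeeze":{"type":"number"}},"required":["increments"]}

```bash
mkdir -p pics
python3 - <<'E'
from bench import r
import cv2,numpy as np
o=r.observe();print({k:np.round(v,4).tolist() for k,v in o.items()})
for n in("side","top"):
    d=r.get_image(n);cv2.imwrite(f"pics/{n}0.png",d["frame"][:,:,::-1]);np.savez(f"{n}0.npz",**d)
    print(n,d["mtx"].round(1).tolist(),d["R"].round(4).tolist(),d["t"].round(4).tolist())
E
```

```text
{'time_s': 0.0, 'q': [-70.9089, 28.1637, 89.3508, -0.0017, 62.5476, -6.0503], 'joint_velocities': [0.1095, -0.0642, 0.063, 0.0019, 0.0363, 0.0185], 'joint_torque': [-0.0003, -61.8447, -26.159, -0.0002, 0.0041, 0.0], 'ee_pos': [0.2655, -0.5656, 0.2307], 'tcp_rot': [-179.9381, -0.0051, 25.1422], 'ft_force': [0.2578, 0.1613, 0.0083], 'wrist_torque': [-0.0111, -0.0513, -0.0044], 'finger_gap': 0.0852}
side [[405.8, 0.0, 251.0], [0.0, 405.8, 190.0], [0.0, 0.0, 1.0]] [[-0.9046, -0.4263, 0.0043], [-0.2701, 0.5652, -0.7795], [0.3298, -0.7063, -0.6264]] [0.474, 0.2172, 0.8712]
top [[473.7, 0.0, 255.0], [0.0, 473.7, 192.0], [0.0, 0.0, 1.0]] [[0.0107, -0.9999, 0.003], [-0.9888, -0.011, -0.1489], [0.1489, -0.0014, -0.9888]] [-0.0045, 0.5242, 1.4864]
```

View pics/side0.png

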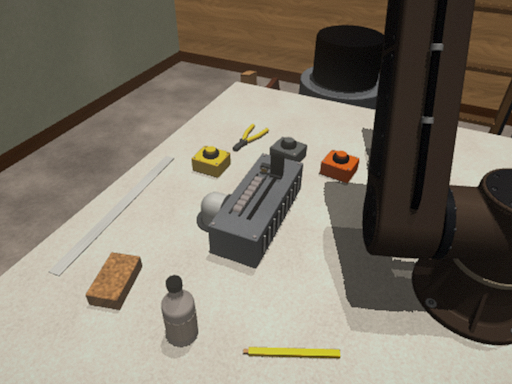

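View pics/top0.png

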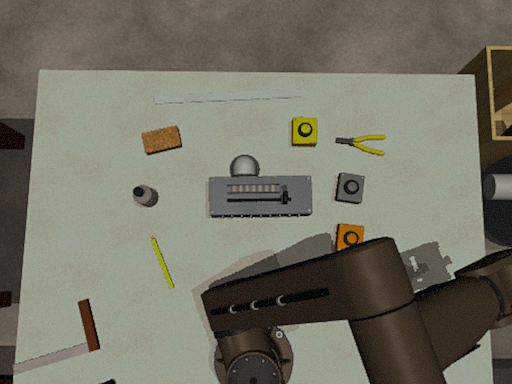

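The top view shows the gate at px (260,196) with its lever at about (284,196). The grey switch box is at (350,187), with yellow and orange look-alikes nearby. I'll zoom in.

Run:
```python
import cv2
t=cv2.imread("pics/top0.png")[145:225,200:370];cv2.imwrite("pics/tz.png",cv2.resize(t,None,fx=4.7,fy=4.7,interpolation=cv2.INTER_CUBIC))
t=cv2.imread("pics/side0.png")[125:265,190:320];cv2.imwrite("pics/sz.png",cv2.resize(t,None,fx=4.2,fy=4.2,interpolation=cv2.INTER_CUBIC))
```

```text
(no output)
```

View pics/tz.png

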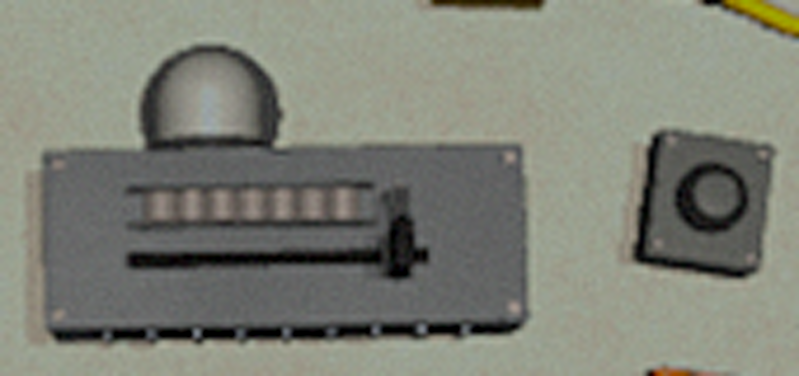

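View pics/sz.png

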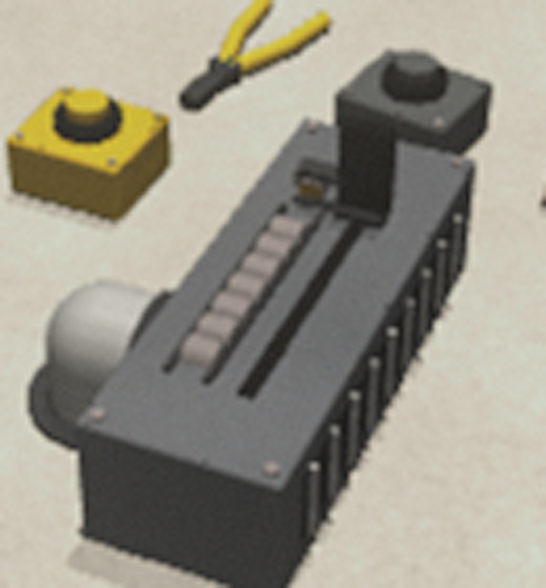

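```bash
cat > h.py <<'E'
import numpy as np,cv2
def proj(d,X):
    X=np.atleast_2d(X)@d["R"].T+d["t"]; p=X@d["mtx"].T; return p[:,:2]/p[:,2:]
def back(d,uv,z):
    uv=np.atleast_2d(uv).astype(float); out=[]
    C=-d["R"].T@d["t"]
    for u in uv:
        v=d["R"].T@np.linalg.inv(d["mtx"])@np.array([u[0],u[1],1.]); out.append(C+v*(z-C[2])/v[2])
    return np.array(out)
def zt(p,f=4.7,o=(200,145)): return (np.array(p,float)+.5)/f-.5+np.array(o)
def zs(p): return zt(p,4.2,(190,125))
E
python3 - <<'E'
from h import *
T=dict(np.load("top0.npz"));S=dict(np.load("side0.npz"))
P=lambda n,a:print(n,a.round(4).tolist())
P("gate top",back(T,zt([(45,152),(522,147),(525,318),(50,328)]),.09))
P("gate side",back(S,zs([(310,120),(473,163),(287,490),(80,428)]),.09))
P("ridges top",back(T,zt([(162,204),(347,204),(253,204),(285,204)]),.098))
P("ridges side tops",back(S,zs([(202,348),(285,226)]),.098))
P("lever top",back(T,zt([(398,245)]),.156)); P("lever top bl",back(T,zt([(386,277),(412,277),(412,215),(386,215)]),.156))
P("lever side top",back(S,zs([(338,97),(395,110)]),.156))
P("button top",back(T,zt([(717,196)]),.06)); P("box",back(T,zt([(655,132),(773,147),(757,270),(640,260)]),.045))
P("button side",back(S,zs([(415,62)]),.06))
# column profile of rail
g=cv2.cvtColor(T["frame"],cv2.COLOR_RGB2GRAY); print(g[186:191,220:290].mean(0).round().astype(int).tolist())
E
```

```text
gate top [[0.5625, 0.1449, 0.09], [0.5695, -0.1725, 0.09], [0.4551, -0.1737, 0.09], [0.445, 0.1386, 0.09]]
gate side [[0.5663, -0.1695, 0.09], [0.4529, -0.1693, 0.09], [0.4409, 0.1427, 0.09], [0.5574, 0.1485, 0.09]]
ridges top [[0.5271, 0.0661, 0.098], [0.5285, -0.0559, 0.098], [0.5278, 0.0061, 0.098], [0.528, -0.015, 0.098]]
ridges side tops [[0.5241, 0.0723, 0.098], [0.5289, -0.0478, 0.098]]
lever top [[0.4934, -0.0858, 0.156]]
lever top bl [[0.4729, -0.0783, 0.156], [0.4731, -0.0947, 0.156], [0.5126, -0.0947, 0.156], [0.5124, -0.0782, 0.156]]
lever side top [[0.5224, -0.108, 0.156], [0.4863, -0.1096, 0.156]]
button top [[0.5428, -0.3081, 0.06]]
box [[0.5894, -0.2695, 0.045], [0.5798, -0.3504, 0.045], [0.4945, -0.3374, 0.045], [0.5005, -0.2578, 0.045]]
button side [[0.5459, -0.3132, 0.06]]
[103, 104, 103, 104, 103, 104, 98, 99, 98, 102, 86, 87, 106, 127, 134, 119, 107, 88, 96, 116, 138, 133, 110, 90, 89, 108, 132, 137, 119, 101, 90, 102, 118, 135, 129, 112, 91, 91, 109, 136, 136, 119, 95, 85, 104, 121, 133, 128, 108, 87, 93, 111, 138, 136, 114, 99, 95, 103, 104, 93, 87, 75, 63, 65, 61, 58, 63, 91, 102, 99]
```

```bash
cat > ov.py <<'E'
from h import *
def box(c,yaw,lo,hi):
    c_,s_=np.cos(yaw),np.sin(yaw);pts=[]
    for z in(lo[2],hi[2]):
        for x,y in((lo[0],lo[1]),(hi[0],lo[1]),(hi[0],hi[1]),(lo[0],hi[1])): pts.append([c[0]+c_*x-s_*y,c[1]+s_*x+c_*y,z])
    return np.array(pts)
def draw(img,d,pts,off,f,col):
    p=((proj(d,pts)-off+.5)*f-.5); p=np.round(p*16).astype(int)
    for a,b in [(0,1),(1,2),(2,3),(3,0),(4,5),(5,6),(6,7),(7,4),(0,4),(1,5),(2,6),(3,7)]:
        cv2.line(img,tuple(map(int,p[a])),tuple(map(int,p[b])),col,1,cv2.LINE_AA,4)
def overlay(tag,T,S,G,yaw,lv,rail,B,byaw):
    for n,d,off,wh,f in(("t",T,(200,145),(170,80),4.7),("s",S,(190,125),(130,140),4.2)):
        im=cv2.resize(np.ascontiguousarray(d["frame"][off[1]:off[1]+wh[1],off[0]:off[0]+wh[0],::-1]),None,fx=f,fy=f,interpolation=cv2.INTER_CUBIC)
        D=lambda p,c:draw(im,d,p,np.array(off),f,c)
        D(box(G,yaw,(-.06,-.16,0),(.06,.16,.09)),(0,255,0))
        D(box(G,yaw,(-.032,lv-.006,.1),(.002,lv+.006,.156)),(0,0,255))
        for k in range(7):
            y=rail-.05+.02*k; D(box(G,yaw,(.012,y,.098),(.028,y,.098)),(255,255,0))
        D(box(B,byaw,(-.045,-.04,0),(.045,.04,.045)),(0,255,255))
        D(box(B,byaw,(-.002,-.002,.05),(.002,.002,.06)),(255,0,255))
        cv2.imwrite(f"pics/{tag}{n}.png",im)
E
python3 - <<'E'
from ov import *
T=dict(np.load("top0.npz"));S=dict(np.load("side0.npz"))
overlay("o1",T,S,(.508,-.0145),np.radians(1.5),-.071,.01,(.5415,-.306),np.radians(-6))
E
```

```text
(no output)
```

View pics/o1t.png

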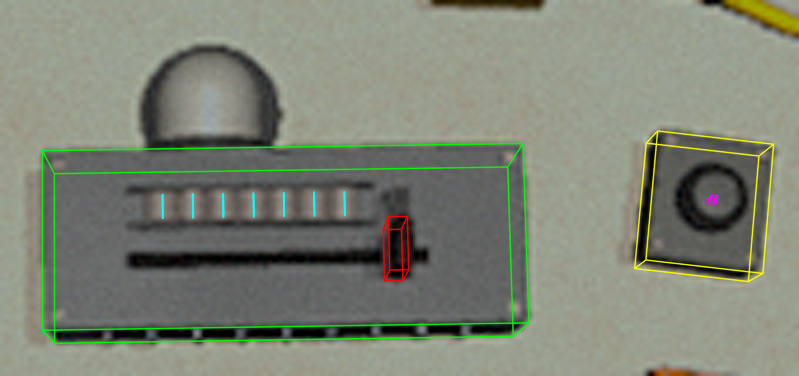

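View pics/o1s.png

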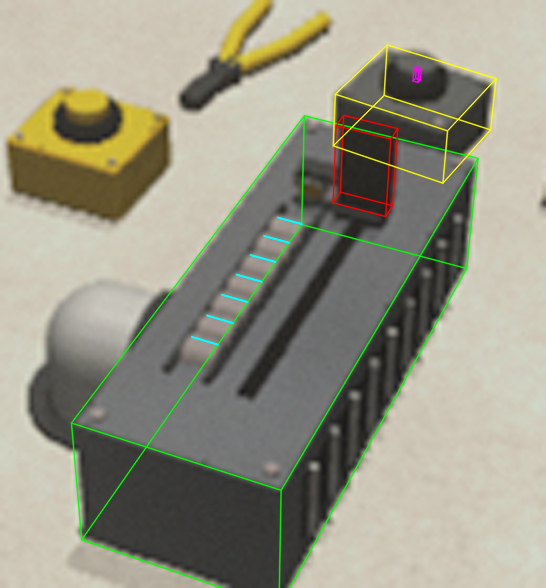

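Both overlays agree. The lever is at world y of about -0.086, and the third notch is about 81 mm further on. I'll move the closed fingers to behind the lever, with the jaw axis along x.

Emit:
step_arm(
  increments=[
    [[0.045,0.085,0],[0,0,0.23],255],
    [[0.09,0.17,0],[0,0,0.46],255],
    [[0.135,0.26,0],[0,0,0.7],255],
    [[0.18,0.35,0],[0,0,0.93],255],
    [[0.229,0.436,0],[0,0,1.16],255],
    [[0.229,0.436,0],[0,0,1.16],255],
    [[0.229,0.436,0],[0,0,1.16],255],
    [[0.229,0.436,0],[0,0,1.16],255],
    [[0.229,0.436,0],[0,0,1.16],255],
    [[0.229,0.436,0],[0,0,1.16],255],
  ],
  squeeze=20,
)

```text
time_s: 0.93
ee_pos: [0.4596, -0.1949, 0.2313]
tcp_rot: [-180.0, -0.0, 92.0]
ft_force: [0.8, -1.3, 0.6]
finger_gap: -0.0002
```

Emit:
step_arm(
  increments=[
    [[0,0,0],[0,0,0],255],
    [[0,0,0],[0,0,0],255],
    [[0,0,0],[0,0,0],255],
    [[0,0,0],[0,0,0],255],
  ],
)

```text
time_s: 1.27
ee_pos: [0.4588, -0.1978, 0.2312]
tcp_rot: [-180.0, -0.0, 91.5]
ft_force: [-0.5, 0.3, 0.3]
finger_gap: -0.0001
```

Emit:
step_arm(
  increments=[
    [[0.018,0.035,0],[0,0,0],255],
    [[0.036,0.071,0],[0,0,0],255],
    [[0.036,0.071,0],[0,0,0],255],
    [[0.036,0.071,-0.03],[0,0,0],255],
    [[0.036,0.071,-0.06],[0,0,0],255],
    [[0.036,0.071,-0.09],[0,0,0],255],
    [[0.036,0.071,-0.107],[0,0,0],255],
    [[0.036,0.071,-0.107],[0,0,0],255],
    [[0.036,0.071,-0.107],[0,0,0],255],
    [[0.036,0.071,-0.107],[0,0,0],255],
  ],
)

```text
time_s: 2.1
ee_pos: [0.4955, -0.1269, 0.1253]
tcp_rot: [179.9, 0.0, 91.5]
ft_force: [0.5, 0.4, 0.4]
finger_gap: -0.0001
```

Run:
```python
from bench import r
import cv2,numpy as np
o=r.observe();print({k:np.round(o[k],4).tolist() for k in('time_s','ee_pos','tcp_rot','ft_force')})
for n in("side","top"):
    d=r.get_image(n);np.savez(f"{n}1.npz",**d)
    b=d["frame"][:,:,::-1]
    b=b[125:265,190:320] if n=="side" else b[145:225,200:370]
    cv2.imwrite(f"pics/{n}1.png",cv2.resize(b,None,fx=4.2,fy=4.2,interpolation=cv2.INTER_CUBIC))
```

```text
{'time_s': 2.1, 'ee_pos': [0.4955, -0.1269, 0.1253], 'tcp_rot': [179.9267, 0.0323, 91.5251], 'ft_force': [0.4827, 0.4308, 0.422]}
```

View pics/side1.png

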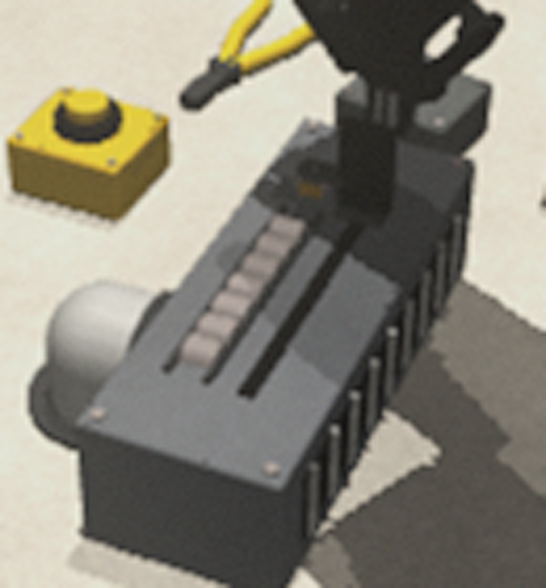

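View pics/top1.png

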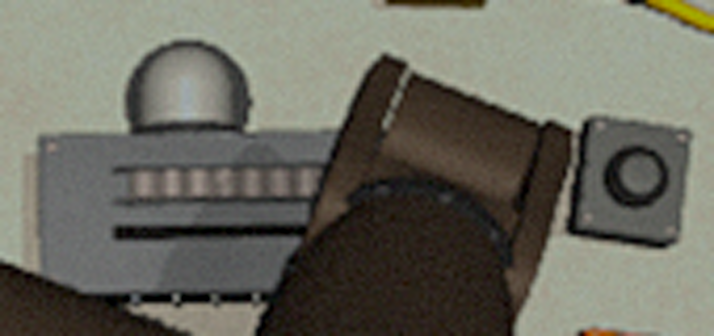

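Emit:
step_arm(
  increments=[
    [[0,0.007,0],[0,0,0],255],
    [[0,0.014,0],[0,0,0],255],
    [[0,0.018,0],[0,0,0],255],
    [[0,0.02,0],[0,0,0],255],
    [[0,0.022,0],[0,0,0],255],
    [[0,0.024,0],[0,0,0],255],
    [[0,0.026,0],[0,0,0],255],
    [[0,0.028,0],[0,0,0],255],
    [[0,0.03,0],[0,0,0],255],
    [[0,0.032,0],[0,0,0],255],
  ],
)

```text
time_s: 3.03
ee_pos: [0.4951, -0.0937, 0.1243]
tcp_rot: [-180.0, -0.0, 91.6]
ft_force: [0.6, -0.5, -0.2]
finger_gap: -0.0
```

Emit:
step_arm(
  increments=[
    [[-0.001,0.002,0],[0,0,0],255],
    [[-0.001,0.004,0],[0,0,0],255],
    [[-0.001,0.006,0],[0,0,0],255],
  ],
)

```text
time_s: 3.28
ee_pos: [0.4941, -0.0877, 0.1243]
tcp_rot: [-180.0, -0.0, 91.6]
ft_force: [-0.3, -1.4, -0.4]
finger_gap: 0.0001
```

Emit:
step_arm(
  increments=[
    [[0,0.0015,0],[0,0,0],255],
    [[0,0.003,0],[0,0,0],255],
  ],
)

```text
time_s: 3.45
ee_pos: [0.4941, -0.0847, 0.1243]
tcp_rot: [-180.0, -0.0, 91.6]
ft_force: [0.1, -0.6, 0.3]
finger_gap: -0.0001
```

Emit:
step_arm(
  increments=[
    [[0,0.0015,0],[0,0,0],255],
    [[0,0.003,0],[0,0,0],255],
  ],
)

```text
time_s: 3.62
ee_pos: [0.4942, -0.0817, 0.1243]
tcp_rot: [180.0, 0.0, 91.6]
ft_force: [-1.4, -0.7, -0.0]
finger_gap: -0.0003
```

Emit:
step_arm(
  increments=[
    [[0,0.0015,0],[0,0,0],255],
    [[0,0.003,0],[0,0,0],255],
  ],
)

```text
time_s: 3.78
ee_pos: [0.4941, -0.0792, 0.1243]
tcp_rot: [-180.0, 0.0, 91.6]
ft_force: [-1.7, -6.2, 0.7]
finger_gap: 0.0002
```

The force is rising on ridge 1. I'll continue in small steps.

Emit:
step_arm(
  increments=[
    [[0,0.0015,0],[0,0,0],255],
  ],
)

```text
time_s: 3.87
ee_pos: [0.4941, -0.0777, 0.1243]
tcp_rot: [-180.0, 0.0, 91.6]
ft_force: [-2.2, -5.0, 0.7]
finger_gap: 0.0003
```

Emit:
step_arm(
  increments=[
    [[0,0.0015,0],[0,0,0],255],
  ],
)

```text
time_s: 3.95
ee_pos: [0.494, -0.0761, 0.1243]
tcp_rot: [-180.0, 0.0, 91.6]
ft_force: [-2.3, -4.3, 1.6]
finger_gap: 0.0002
```

Emit:
step_arm(
  increments=[
    [[0,0.0015,0],[0,0,0],255],
  ],
)

```text
time_s: 4.03
ee_pos: [0.494, -0.0744, 0.1243]
tcp_rot: [-180.0, 0.0, 91.6]
ft_force: [-1.2, -2.4, 0.6]
finger_gap: -0.0
```

Emit:
step_arm(
  increments=[
    [[0,0.0015,0],[0,0,0],255],
  ],
)

```text
time_s: 4.12
ee_pos: [0.494, -0.0728, 0.1243]
tcp_rot: [-180.0, -0.0, 91.6]
ft_force: [-1.7, -2.3, 0.3]
finger_gap: 0.0001
```

Emit:
step_arm(
  increments=[
    [[0,0.0015,0],[0,0,0],255],
  ],
)

```text
time_s: 4.2
ee_pos: [0.4942, -0.0711, 0.1243]
tcp_rot: [180.0, -0.0, 91.6]
ft_force: [-0.7, -1.0, 0.3]
finger_gap: -0.0004
```

Emit:
step_arm(
  increments=[
    [[0,0.0015,0],[0,0,0],255],
  ],
)

```text
time_s: 4.28
ee_pos: [0.4943, -0.0696, 0.1243]
tcp_rot: [180.0, -0.0, 91.6]
ft_force: [0.3, 0.0, -0.5]
finger_gap: 0.0001
```

Emit:
step_arm(
  increments=[
    [[0,0.0015,0],[0,0,0],255],
  ],
)

```text
time_s: 4.37
ee_pos: [0.4943, -0.068, 0.1244]
tcp_rot: [180.0, -0.0, 91.6]
ft_force: [0.6, 0.1, -1.3]
finger_gap: -0.0001
```

Click 1 came at TCP y of about -0.0705, against a prediction of -0.0715. I'll verify that visually.

```bash
cat > snap.py <<'E'
import sys
from bench import r
import cv2,numpy as np
t=sys.argv[1]
o=r.observe();print({k:np.round(o[k],4).tolist() for k in('time_s','ee_pos','ft_force')})
d=r.get_image("side");np.savez(f"side_{t}.npz",**d)
cv2.imwrite(f"pics/side_{t}.png",cv2.resize(d["frame"][125:265,190:320,::-1],None,fx=4.2,fy=4.2,interpolation=cv2.INTER_CUBIC))
E
python3 snap.py a
```

```text
{'time_s': 4.3667, 'ee_pos': [0.4943, -0.068, 0.1244], 'ft_force': [0.5874, 0.0681, -1.2545]}
```

View pics/side_a.png

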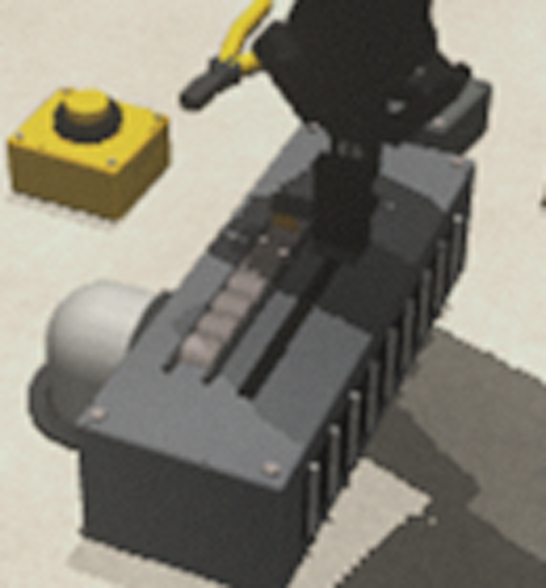

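Run:
```python
from ov import *
S=dict(np.load("side0.npz"));T=dict(np.load("top0.npz"))
G=np.array((.508,-.0145));a=np.radians(1.5)
def w(x,y,z): return [G[0]+np.cos(a)*x-np.sin(a)*y,G[1]+np.sin(a)*x+np.cos(a)*y,z]
for y in(-.071,-.05,-.04,-.03): print(y,[((proj(S,w(x,y,z))-[190,125]+.5)*4.2).round().tolist()[0] for x,z in((.02,.098),(.02,.117),(-.032,.1),(.002,.1))])
```

```text
-0.071 [[309.0, 193.0], [310.0, 168.0], [389.0, 211.0], [337.0, 197.0]]
-0.05 [[296.0, 212.0], [297.0, 186.0], [377.0, 230.0], [324.0, 216.0]]
-0.04 [[290.0, 221.0], [290.0, 195.0], [371.0, 240.0], [318.0, 226.0]]
-0.03 [[283.0, 230.0], [284.0, 204.0], [365.0, 249.0], [311.0, 235.0]]
```

Emit:
step_arm(
  increments=[
    [[0,0.002,0],[0,0,0],255],
    [[0,0.004,0],[0,0,0],255],
  ],
)

```text
time_s: 4.58
ee_pos: [0.4942, -0.0641, 0.1243]
tcp_rot: [180.0, -0.0, 91.6]
ft_force: [-0.4, -0.1, 0.6]
finger_gap: -0.0
```

Emit:
step_arm(
  increments=[
    [[0,0.0015,0],[0,0,0],255],
  ],
)

```text
time_s: 4.67
ee_pos: [0.4942, -0.0626, 0.1243]
tcp_rot: [180.0, -0.0, 91.6]
ft_force: [-0.6, -0.9, 0.4]
finger_gap: -0.0001
```

Emit:
step_arm(
  increments=[
    [[0,0.0015,0],[0,0,0],255],
  ],
)

```text
time_s: 4.75
ee_pos: [0.4942, -0.0612, 0.1243]
tcp_rot: [180.0, 0.0, 91.6]
ft_force: [-0.2, -4.3, 0.8]
finger_gap: 0.0001
```

Emit:
step_arm(
  increments=[
    [[0,0.0015,0],[0,0,0],255],
  ],
)

```text
time_s: 4.83
ee_pos: [0.4942, -0.06, 0.1243]
tcp_rot: [180.0, 0.0, 91.6]
ft_force: [-0.7, -5.7, 0.1]
finger_gap: -0.0002
```

Emit:
step_arm(
  increments=[
    [[0,0.0015,0],[0,0,0],255],
  ],
)

```text
time_s: 4.92
ee_pos: [0.4942, -0.0587, 0.1243]
tcp_rot: [-180.0, 0.0, 91.6]
ft_force: [-1.7, -5.4, 0.8]
finger_gap: -0.0003
```

Emit:
step_arm(
  increments=[
    [[0,0.0015,0],[0,0,0],255],
  ],
)

```text
time_s: 5.0
ee_pos: [0.4941, -0.0571, 0.1244]
tcp_rot: [-180.0, 0.0, 91.6]
ft_force: [-1.0, -4.6, 0.6]
finger_gap: -0.0
```

Emit:
step_arm(
  increments=[
    [[0,0.0015,0],[0,0,0],255],
  ],
)

```text
time_s: 5.08
ee_pos: [0.4941, -0.0555, 0.1244]
tcp_rot: [-180.0, 0.0, 91.6]
ft_force: [-2.4, -4.3, 0.5]
finger_gap: 0.0001
```

Emit:
step_arm(
  increments=[
    [[0,0.0015,0],[0,0,0],255],
  ],
)

```text
time_s: 5.17
ee_pos: [0.494, -0.0538, 0.1243]
tcp_rot: [-180.0, 0.0, 91.6]
ft_force: [-1.5, -2.7, 1.4]
finger_gap: 0.0
```

Emit:
step_arm(
  increments=[
    [[0,0.0015,0],[0,0,0],255],
  ],
)

```text
time_s: 5.25
ee_pos: [0.4941, -0.0522, 0.1243]
tcp_rot: [-180.0, -0.0, 91.6]
ft_force: [0.4, -2.5, 0.6]
finger_gap: 0.0001
```

Emit:
step_arm(
  increments=[
    [[0,0.0015,0],[0,0,0],255],
  ],
)

```text
time_s: 5.33
ee_pos: [0.4942, -0.0506, 0.1243]
tcp_rot: [180.0, -0.0, 91.6]
ft_force: [-0.3, -1.0, -0.4]
finger_gap: -0.0002
```

Emit:
step_arm(
  increments=[
    [[0,0.001,0],[0,0,0],255],
  ],
)

```text
time_s: 5.42
ee_pos: [0.4942, -0.0495, 0.1243]
tcp_rot: [180.0, -0.0, 91.6]
ft_force: [-0.5, -0.0, 0.2]
finger_gap: 0.0001
```

That's click 2, at about -0.050. The third crest should be near -0.030, and the lever jumps just past it.

Emit:
step_arm(
  increments=[
    [[0,0.002,0],[0,0,0],255],
    [[0,0.004,0],[0,0,0],255],
    [[0,0.006,0],[0,0,0],255],
  ],
)

```text
time_s: 5.67
ee_pos: [0.4942, -0.0436, 0.1243]
tcp_rot: [180.0, -0.0, 91.6]
ft_force: [-0.0, 0.4, 0.8]
finger_gap: -0.0003
```

Emit:
step_arm(
  increments=[
    [[0,0.0015,0],[0,0,0],255],
    [[0,0.003,0],[0,0,0],255],
  ],
)

```text
time_s: 5.83
ee_pos: [0.4942, -0.0408, 0.1243]
tcp_rot: [180.0, 0.0, 91.6]
ft_force: [-1.3, -6.6, 0.1]
finger_gap: 0.0002
```

Emit:
step_arm(
  increments=[
    [[0,0.0015,0],[0,0,0],255],
    [[0,0.003,0],[0,0,0],255],
  ],
)

```text
time_s: 6.0
ee_pos: [0.4942, -0.0381, 0.1244]
tcp_rot: [180.0, 0.0, 91.6]
ft_force: [-1.5, -4.5, 0.4]
finger_gap: -0.0001
```

Emit:
step_arm(
  increments=[
    [[0,0.0015,0],[0,0,0],255],
  ],
)

```text
time_s: 6.08
ee_pos: [0.4941, -0.0366, 0.1244]
tcp_rot: [-180.0, 0.0, 91.6]
ft_force: [-1.6, -3.4, 1.4]
finger_gap: -0.0003
```

Emit:
step_arm(
  increments=[
    [[0,0.0015,0],[0,0,0],255],
  ],
)

```text
time_s: 6.17
ee_pos: [0.4941, -0.035, 0.1243]
tcp_rot: [-180.0, 0.0, 91.6]
ft_force: [-2.3, -3.2, -0.4]
finger_gap: -0.0001
```

Emit:
step_arm(
  increments=[
    [[0,0.001,0],[0,0,0],255],
  ],
)

```text
time_s: 6.25
ee_pos: [0.494, -0.0338, 0.1243]
tcp_rot: [-180.0, 0.0, 91.6]
ft_force: [-1.2, -2.1, -0.0]
finger_gap: 0.0
```

Emit:
step_arm(
  increments=[
    [[0,0.001,0],[0,0,0],255],
  ],
)

```text
time_s: 6.33
ee_pos: [0.4941, -0.0327, 0.1243]
tcp_rot: [-180.0, -0.0, 91.6]
ft_force: [-1.7, -1.7, -0.4]
finger_gap: -0.0002
```

Emit:
step_arm(
  increments=[
    [[0,0.001,0],[0,0,0],255],
  ],
)

```text
time_s: 6.42
ee_pos: [0.4942, -0.0317, 0.1243]
tcp_rot: [180.0, -0.0, 91.6]
ft_force: [-0.3, -1.1, -0.7]
finger_gap: -0.0
```

Emit:
step_arm(
  increments=[
    [[0,0.001,0],[0,0,0],255],
  ],
)

```text
time_s: 6.5
ee_pos: [0.4942, -0.0306, 0.1243]
tcp_rot: [180.0, -0.0, 91.6]
ft_force: [-0.4, -1.0, -0.4]
finger_gap: 0.0002
```

Emit:
step_arm(
  increments=[
    [[0,0.001,0],[0,0,0],255],
  ],
)

```text
time_s: 6.58
ee_pos: [0.4943, -0.0296, 0.1243]
tcp_rot: [180.0, -0.0, 91.6]
ft_force: [-0.0, -0.3, -0.1]
finger_gap: -0.0002
```

Emit:
step_arm(
  increments=[
    [[0,0.001,0],[0,0,0],255],
    [[0,0.001,0],[0,0,0],255],
    [[0,0.001,0],[0,0,0],255],
  ],
)

```text
time_s: 6.83
ee_pos: [0.4943, -0.0287, 0.1243]
tcp_rot: [180.0, -0.0, 91.6]
ft_force: [-0.0, 1.0, -0.5]
finger_gap: 0.0002
```

```bash
python3 snap.py c
```

```text
{'time_s': 6.8333, 'ee_pos': [0.4943, -0.0287, 0.1243], 'ft_force': [-0.0003, 0.9729, -0.5392]}
```

View pics/side_c.png

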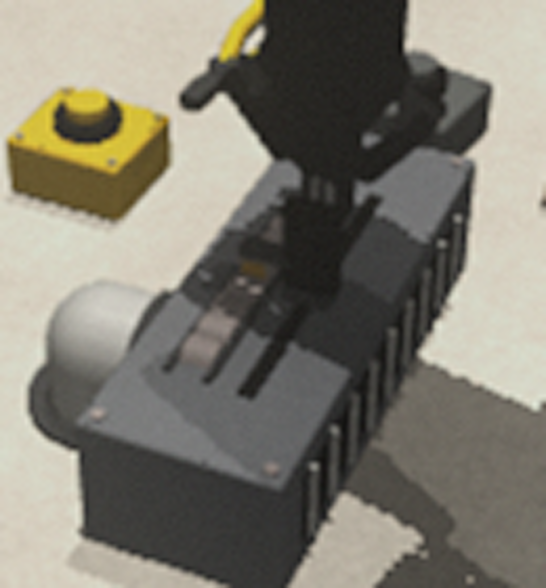

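Click 3 felt: the force fell to zero at -0.029, and the roller is seen at px (256,268). I'll back off, rise and check.

Emit:
step_arm(
  increments=[
    [[0,-0.01,0],[0,0,0],255],
    [[0,-0.025,0],[0,0,0],255],
    [[0,-0.025,0.03],[0,0,0],255],
    [[0,-0.025,0.06],[0,0,0],255],
    [[0,-0.04,0.08],[0,0,0],255],
    [[0,-0.08,0.08],[0,0,0],255],
    [[0.01,-0.12,0.08],[0,0,0],255],
    [[0.02,-0.16,0.08],[0,0,0],255],
    [[0.03,-0.2,0.08],[0,0,0],255],
    [[0.04,-0.24,0.08],[0,0,0],255],
  ],
)

```text
time_s: 7.72
ee_pos: [0.5339, -0.2717, 0.2045]
tcp_rot: [180.0, 0.0, 91.6]
ft_force: [0.7, 0.9, -0.9]
finger_gap: -0.0002
```

Run:
```python
from bench import r
from ov import *
import bench
T=r.get_image("top");S=r.get_image("side");np.savez("t2.npz",**T);np.savez("s2.npz",**S)
overlay("o2",T,S,(.508,-.0145),np.radians(1.5),.0105,.01,(.543,-.309),np.radians(-6))
```

```text
(no output)
```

View pics/o2t.png

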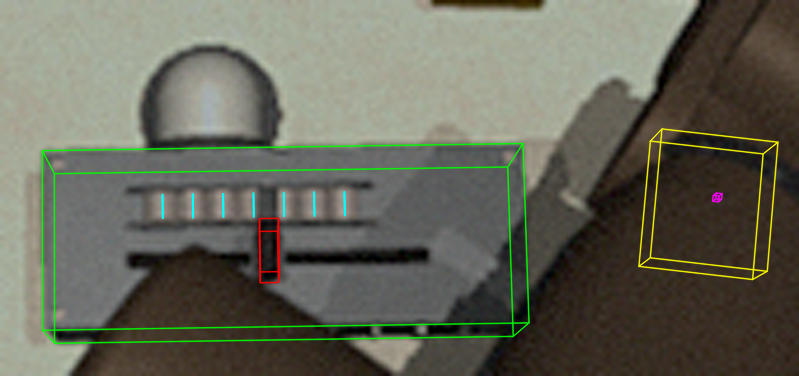

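View pics/o2s.png

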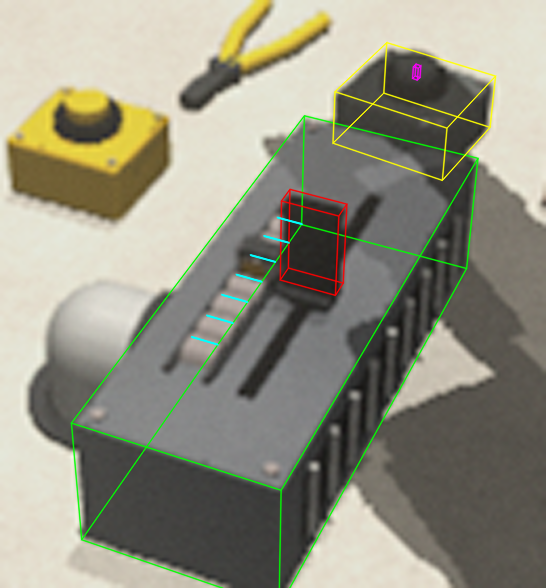

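The lever sits between ridges 3 and 4, so it's in the third notch in both views. Next is the button.

Emit:
step_arm(
  increments=[
    [[0.009,-0.037,0],[0,0,0],255],
    [[0.009,-0.037,-0.03],[0,0,0],255],
    [[0.009,-0.037,-0.06],[0,0,0],255],
    [[0.009,-0.037,-0.09],[0,0,0],255],
    [[0.009,-0.037,-0.11],[0,0,0],255],
    [[0.009,-0.037,-0.12],[0,0,0],255],
    [[0.009,-0.037,-0.12],[0,0,0],255],
  ],
)

```text
time_s: 8.4
ee_pos: [0.5422, -0.3055, 0.0823]
tcp_rot: [-179.8, -0.1, 91.6]
ft_force: [-0.5, 1.7, -0.1]
finger_gap: -0.0002
```

```bash
sed -i 's/\[125:265,190:320,::-1\]/[90:200,210:350,::-1]/' snap.py; python3 snap.py d
```

```text
{'time_s': 8.4, 'ee_pos': [0.5422, -0.3055, 0.0823], 'ft_force': [-0.4552, 1.6919, -0.1389]}
```

View pics/side_d.png

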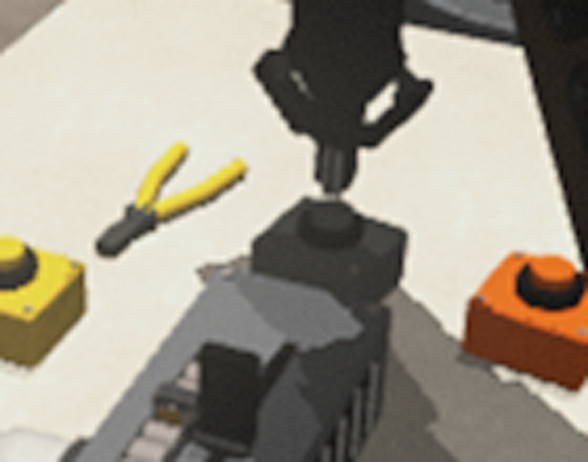

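The fingertips are centred just above the grey box's button (px about 333,205). I'll press down in steps.

Emit:
step_arm(
  increments=[
    [[0,-0.002,-0.003],[0,0,0],255],
    [[0,-0.002,-0.006],[0,0,0],255],
    [[0,-0.002,-0.01],[0,0,0],255],
    [[0,-0.002,-0.012],[0,0,0],255],
  ],
)

```text
time_s: 8.78
ee_pos: [0.5433, -0.308, 0.0726]
tcp_rot: [180.0, 0.0, 91.6]
ft_force: [0.4, -0.1, -0.6]
finger_gap: 0.0
```

Emit:
step_arm(
  increments=[
    [[0,0,-0.0015],[0,0,0],255],
    [[0,0,-0.003],[0,0,0],255],
  ],
)

```text
time_s: 8.95
ee_pos: [0.5433, -0.3079, 0.0694]
tcp_rot: [180.0, 0.0, 91.6]
ft_force: [0.5, 0.6, 0.3]
finger_gap: 0.0002
```

Emit:
step_arm(
  increments=[
    [[0,0,-0.0015],[0,0,0],255],
    [[0,0,-0.003],[0,0,0],255],
  ],
)

```text
time_s: 9.12
ee_pos: [0.5432, -0.3079, 0.0663]
tcp_rot: [180.0, 0.0, 91.6]
ft_force: [0.4, 1.2, 2.0]
finger_gap: -0.0
```

Emit:
step_arm(
  increments=[
    [[0,0,-0.0015],[0,0,0],255],
  ],
)

```text
time_s: 9.2
ee_pos: [0.5433, -0.3079, 0.0649]
tcp_rot: [180.0, 0.0, 91.6]
ft_force: [-0.3, 0.4, 2.7]
finger_gap: 0.0001
```

Emit:
step_arm(
  increments=[
    [[0,0,-0.0015],[0,0,0],255],
  ],
)

```text
time_s: 9.28
ee_pos: [0.5433, -0.3078, 0.0634]
tcp_rot: [180.0, 0.0, 91.6]
ft_force: [-1.6, 0.2, 4.2]
finger_gap: -0.0
```

Emit:
step_arm(
  increments=[
    [[0,0,-0.001],[0,0,0],255],
  ],
)

```text
time_s: 9.37
ee_pos: [0.5432, -0.3079, 0.0624]
tcp_rot: [180.0, 0.0, 91.6]
ft_force: [-1.6, 0.7, 4.2]
finger_gap: 0.0
```

Emit:
step_arm(
  increments=[
    [[0,0,-0.001],[0,0,0],255],
  ],
)

```text
time_s: 9.45
ee_pos: [0.5433, -0.3079, 0.0614]
tcp_rot: [180.0, 0.0, 91.6]
ft_force: [-0.0, 1.7, 5.0]
finger_gap: -0.0002
```

Emit:
step_arm(
  increments=[
    [[0,0,-0.0007],[0,0,0],255],
  ],
)

```text
time_s: 9.53
ee_pos: [0.5433, -0.3079, 0.0609]
tcp_rot: [180.0, 0.0, 91.6]
ft_force: [-2.9, 2.3, 13.9]
finger_gap: -0.0
```

Emit:
step_arm(
  increments=[
    [[0,0,-0.0007],[0,0,0],255],
    [[0,0,-0.0007],[0,0,0],255],
  ],
)

```text
time_s: 9.7
ee_pos: [0.5433, -0.3079, 0.061]
tcp_rot: [180.0, 0.0, 91.6]
ft_force: [-3.0, 2.3, 13.2]
finger_gap: 0.0008
```

The button hit its end stop: force jumped from 5 to 13 N after about 6 mm of travel. I'll lift off.

Emit:
step_arm(
  increments=[
    [[0,0,0.005],[0,0,0],255],
    [[0,0,0.02],[0,0,0],255],
    [[0,0,0.05],[0,0,0],255],
    [[0,0,0.08],[0,0,0],255],
    [[0,0,0.11],[0,0,0],255],
    [[0,0,0.14],[0,0,0],255],
    [[0,-0.03,0.16],[0,0,0],255],
    [[0,-0.07,0.16],[0,0,0],255],
    [[0,-0.1,0.16],[0,0,0],255],
    [[0,-0.1,0.16],[0,0,0],255],
  ],
)

```text
time_s: 10.53
ee_pos: [0.5425, -0.4127, 0.2196]
tcp_rot: [180.0, 0.1, 91.4]
ft_force: [-0.6, -0.0, 0.5]
finger_gap: -0.0
```

Emit:
step_arm(
  increments=[
    [[-0.04,-0.04,0],[0,0,0],255],
    [[-0.07,-0.07,0],[0,0,0],255],
    [[-0.1,-0.1,0],[0,0,0],255],
    [[-0.12,-0.1,0],[0,0,0],255],
    [[-0.12,-0.1,0],[0,0,0],255],
    [[-0.12,-0.1,0],[0,0,0],255],
  ],
)

```text
time_s: 11.03
ee_pos: [0.4217, -0.5086, 0.2197]
tcp_rot: [-180.0, -0.0, 91.4]
ft_force: [0.9, -0.1, 0.5]
finger_gap: -0.0003
```

Run:
```python
from bench import r
from ov import *
T=r.get_image("top");S=r.get_image("side");np.savez("t3.npz",**T);np.savez("s3.npz",**S)
overlay("o3",T,S,(.508,-.0145),np.radians(1.5),.0105,.01,(.543,-.308),np.radians(-6))
cv2.imwrite("pics/top3.png",T["frame"][:,:,::-1])
o=r.observe();print(o["time_s"],o["ee_pos"],o["ft_force"],np.abs(o["joint_velocities"]).max())
```

```text
11.1333 [ 0.42357978 -0.50750754  0.21978907] [-0.22916642  0.70668486  0.815415  ] 1.1155836142996323
```

View pics/o3t.png

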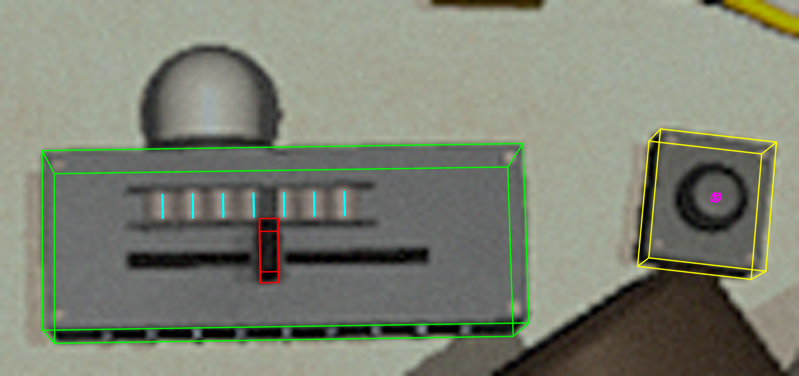

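View pics/o3s.png

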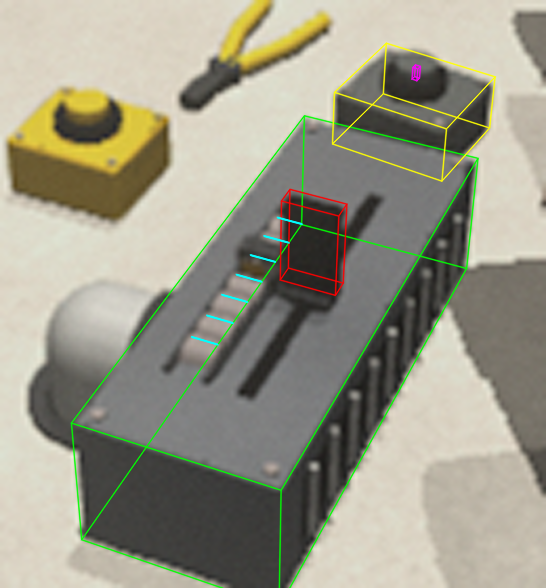

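View pics/top3.png

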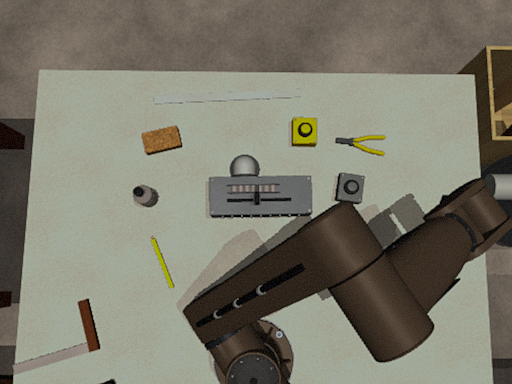

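The lever is in the third notch, with three ridges behind it and four ahead. The button is back up and the bystanders haven't moved. The arm is clear, so I'm handing in.

```bash
python3 -c "
from bench import r
print(r.sign_off())"
```

```text
the job is handed in; nothing more can be done
None
```

I pushed the lever into the third notch, then pressed the start button to its stop and released it. I handed the job in at about 11 s; sign-off reports no verdict.

- **Lever:** I counted three clicks, with the force dropping to zero at fingertip y of about -70, -50 and -29.5 mm. That matches the 20 mm ridge spacing. The highest reading was 6.6 N, against the 22 N limit. The last top and side pictures show the roller between the third and fourth ridges, with three ridges behind it and four ahead.
- **Button:** the force rose to about 5 N over roughly 6 mm, then jumped to 13–14 N at the end stop. I held it there for about 0.2 s. In the last pictures it looks the same as before I pressed it, but a picture can't show its height to the millimetre.
- **Everything else:** the glue bottle, sanding block, pliers and pencil are in the same place in the top pictures from before and after. The arm stood clear of everything at the end, reading about 1 N, which is sensor noise.
- **Disagreements between views:** the first side-view reading of the lever's start position was about 20 mm off the top view. The lever's dark top blended into the switch box behind it. The overlays and the ridge contacts bore out the top view. The two views also differed by about 5 mm on the button's position and on the ridges.

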